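# Find the tight spot in a dented gate track

### The arm

A 6-joint arm with a two-finger parallel gripper is mounted at the origin on the work surface. World frame = base frame: x ahead of the robot, y to its left, z up, the work surface at z = 0. Lengths are in m, angles in rad, forces in N, time in s.
With the tool pointing down it reaches from about 0.35 to 0.725 m from the base axis. Payload 4.3 kg.
Tool frame: the origin (TCP) lies midway between the tips of the shut fingers; the grasp point (between the pads) lies 19 mm behind it; z points along the fingers, y is the line along which they close (so a half turn about z gives the same grasp; the last joint's range is limited). The gripper opens to 85 mm and grips with 20 to 120 N. Pads are 22 mm wide; open, the fingers measure 114 mm over their backs; the gripper's body (76 mm by 85 mm) begins 54 mm behind the grasp point. The pads swing forward as they close: fully open they stand 13 mm farther back than shut.
Start: joints at [1.143, 0.377, 0.081, 1.274, 0, 1.46], TCP at [0.18, 0.546, 0.231] pointing down, gripper open.
Joint ranges: [-2.72, 2.72], [-0.84, 1.66], [-1.02, 1.22], [-1.77, 2.12], [-1.37, 1.28], [-3.14, 3.14]. Speed limits (rad/s): [2.57, 2.57, 3.14, 3.14, 3.14, 3.14].

### API

Orientations are given as a unit quaternion [x, y, z, w].
In Python, from station import ctrl gives the robot as it stands.
- The arm moves only by the tool move_arm, never from a script. Its argument "targets" is one flat list of numbers, 7 for each row, row after row: the shift along the tool's x, y, z in mm, then the turn, a rotation vector about the tool's x, y, z in rad, then the finger opening in mm, from 0 to 85.4. A call has 1 to 5 rows; each row is the pose to reach, as a shift and turn from the pose commanded when the call began, along the tool's axes at that moment; what a row does not reach only later rows make up. A row lasts 1/8 s, in which the tool goes at most 62.5 mm and 10.7 degrees, less where a joint would pass 70% of its speed; a pose out of reach is approached as far as the arm can. A call with a gripper value outside its range is refused whole. The fingers move at their own pace and stop on an object; "force" is the grip in N (left out, the last holds). Time passes only in rows, so rows that repeat a pose let the fingers close. It gives the time, the measured TCP pose, the force, the opening and the grip force at its end, in the units of the state.
- ctrl.read_state(): the state, without advancing time (a new reading comes with each control period).
- ctrl.get_image(name): name is "scene" or "top" or "wrist"; returns the picture (480x640x3 uint8, red, green, blue); there is no depth.
- ctrl.camera_info(name): a dict with "fx", "fy", "cx", "cy" (pixels), "pose" (4x4, takes a point from camera to world coordinates); the wrist camera has in their place "tool_from_camera" (4x4, takes a point from camera to tool coordinates, whose origin is the TCP and whose axes are the flange's). Camera axes: x right, y up, looking along -z (the intrinsics and any distortion apply to the point x, -y, -z); pixel columns grow to the right and rows downward; lengths in m; the calibration is good to about 2 mm. A picture is of the moment at which its call begins: read the wrist's pose just before it. camera_info takes no time and is no camera call.
- ctrl.hand_in(): hands the job in; it is judged then, once.
Trained networks look in the newest picture that a camera, given by its name, has taken for a name from the list of things; names that differ only in an ending like _2 or _b are one class to them, and where a whole thing is asked for, a point or a joint stands for the part that bears it (a point fixed in the world has none). Each returns a list of dicts, best first, with "score" (0 to 1); they miss things now and then, are a little off and sometimes report something else, mostly with a low value. They report only what shows in the picture. A call takes as long as a camera call.
- ctrl.recognise(camera, label): "centre" ([column, row] in pixels, amid what is visible of it).
- ctrl.cut_out(camera, label): "pixels" (480x640 bool, what is visible of it) and "centre" ([column, row] in pixels, amid what is visible of it).
The state is a dict: "clock": time; "q": joint angles; "joint_velocities": joint speeds; "joint_efforts": joint torques, N m; "eef_pos": TCP position; "orientation": TCP orientation; "wrist_force": force on the tool from outside, world axes, zero at the start; "ft_torque": the same for the moment, N m; "gripper_width": finger opening in m; "grasp_force": force on a finger pad.
Only numpy, scipy, OpenCV 4.12 (cv2) and the standard library are available. Lean on these libraries where they do the work, as an engineer would, in place of code of your own. Each camera call takes 0.05 s, during which the arm holds its last target. There are 200 camera calls.

### The job

Two short lengths of sliding-gate track lie on the bench, each with a trolley in it; one track has a dent where both its side walls are knocked inwards. Slide that track's trolley along by its hanger bolt until it jams against the dent, then back it off the way it came by about 30 mm and let go, so that the dent can be hammered out. Leave the trolley of the sound track where it is.

Things in the scene. Friction and masses are not known exactly. Their poses are not given: they have to be found in the camera images.
- trolley_bolt (a point): Point on the axis of the upright steel hanger bolt (16 mm thick, top 84 mm above the table) of the dented track's trolley, 65 mm above the table. The trolley is a grey block, 34 mm across the track, 50 mm along it, its top 33 mm above the table, the bolt in its middle with a flat nut (25 mm wide, 7 mm high) at its foot. Axes as tight_spot.
- tight_spot (a point): Middle of the dent, on the track's centre line, 30 mm above the table (wall tops). Over 50 mm of length both walls are knocked inwards in a V, leaving 16 mm between them here. y axis: along the track, from the trolley towards the dent; x across, z up. The trolley starts on the -y side and jams, nearly rigidly, when its bolt's axis is about 44 mm short of this point.
- trolley (a joint): Travel of the dented track's trolley (m): grows towards the dent, 0 with its bolt 150 mm before the track's middle. It slides with about 3 N of friction, cannot lift out or turn, and stays where left. The track is a fixed aluminium channel, 360 mm long, 56 mm wide, walls 30 mm high, with a dark slot 40 mm wide; it lies along world y within 10 degrees.
- sound_trolley_bolt (a point): The same point on the bolt of the other, identical trolley, to be left alone. It can stand anywhere along the sound track, which is alike but has no dent and lies roughly parallel to the dented one, its centre line 120 to 200 mm nearer to or farther from the robot.

How it is judged:
On the way:
1. the trolley is run up against the dent (within 7 mm of jamming) (y of trolley_bolt in the frame of tight_spot above -0.051 m), for 0.1 s.
At the end, for the whole second after the job is handed in: The trolley in the dented track stands at rest, backed off 14 to 46 mm from where it jams (its bolt's axis 58 to 90 mm short of the middle of the dent), after having been run up against the dent; the sound track's trolley is within 15 mm of where it started (y of trolley_bolt in the frame of tight_spot between -0.09 and -0.058 m and velocity of joint trolley between -0.005 and 0.005 m/s and distance of sound_trolley_bolt from where it was at the start of the episode below 0.015 m); the robot touches nothing.
It fails at once if the trolley of the sound track is shifted by 15 mm or more (distance of sound_trolley_bolt from where it was at the start of the episode above 0.015 m).
It also fails if it takes over 35 s, if anything falls off the work surface, if the arm or the gripper's body presses on something with over 40 N, if the wrist force passes 120 N, or if a joint passes its speed limit or range.

## Working session

There is one attempt and no reset: what is moved stays moved. The work goes in short steps, Python scripts to look and compute and a tool call to move; the robot and the scene stay as the last step left them, time stands still between calls to the robot, and variables do not carry over. Pictures are saved under pics/ and viewed, at most 10 in all, crops included, and the job is handed in when it is done.

Besides the shell and the picture viewer there is one more tool, called after ">>>" as name(argument=value, ...), one argument or row to a line, values as JSON. move_arm: Moves the arm, as the interface text tells. Its arguments: {"type":"object","properties":{"targets":{"type":"array","items":{"type":"number"}},"force":{"type":"number"}},"required":["targets"]}

```bash
mkdir -p pics; cat > h.py <<'E'
import numpy as np, cv2
from station import ctrl
def ray(cam,px):
    c=ctrl.camera_info(cam); T=np.array(c["pose"])
    u=(px[0]-c["cx"])/c["fx"]; v=(px[1]-c["cy"])/c["fy"]
    return T[:3,3], T[:3,:3]@np.array([u,-v,-1])
def at_z(cam,px,z):
    o,d=ray(cam,px); return o+d*(z-o[2])/d[2]
E
python3 - <<'E'
from h import *
for n in ["top","scene"]:
    im=ctrl.get_image(n); cv2.imwrite(f"pics/{n}1.png",im[:,:,::-1])
    c=ctrl.camera_info(n); print(n,{k:(v if k!="pose" else np.round(v,3).tolist()) for k,v in c.items()})
    for l in ["trolley_bolt","tight_spot","sound_trolley_bolt","trolley"]:
        for r in ctrl.recognise(n,l): 
            print(l,r["score"],np.round(r["centre"]),np.round(at_z(n,r["centre"],.03 if l=="tight_spot" else .065),3))
s=ctrl.read_state(); print(s["clock"],s["eef_pos"],s["orientation"])
E
```

```text
top {'fx': 599.9677411526487, 'fy': 599.9677411526487, 'cx': 321.21500733462915, 'cy': 241.25476241563743, 'pose': [[-0.03, 0.998, -0.063, 0.485], [-0.999, -0.031, -0.02, -0.073], [-0.022, 0.062, 0.998, 0.788], [0.0, 0.0, 0.0, 1.0]]}
trolley_bolt 0.84 [328. 183.] [ 0.6   -0.069  0.065]
trolley_bolt 0.48 [151. 186.] [0.604 0.148 0.065]
tight_spot 0.89 [149. 184.] [0.612 0.162 0.03 ]
sound_trolley_bolt 0.93 [242. 300.] [0.462 0.039 0.065]
trolley 0.87 [327. 181.] [ 0.603 -0.067  0.065]
scene {'fx': 441.30175281752315, 'fy': 441.30175281752315, 'cx': 315.374129507968, 'cy': 242.60838758115509, 'pose': [[0.369, -0.76, 0.535, 0.908], [0.93, 0.303, -0.21, -0.199], [-0.003, 0.575, 0.818, 0.607], [0.0, 0.0, 0.0, 1.0]]}
trolley_bolt 0.67 [326. 285.] [ 0.626 -0.074  0.065]
tight_spot 0.76 [455. 237.] [0.602 0.162 0.03 ]
sound_trolley_bolt 0.62 [355. 195.] [0.488 0.034 0.065]
trolley 0.62 [325. 286.] [ 0.627 -0.075  0.065]
0.5 [0.17968867 0.54622442 0.23128719] [ 1.58266523e-01  9.87396429e-01  1.75102865e-05 -1.20824367e-06]
```

View pics/top1.png

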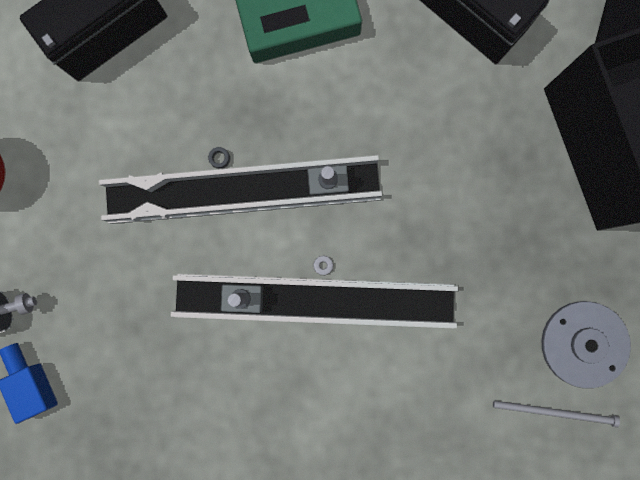

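View pics/scene1.png

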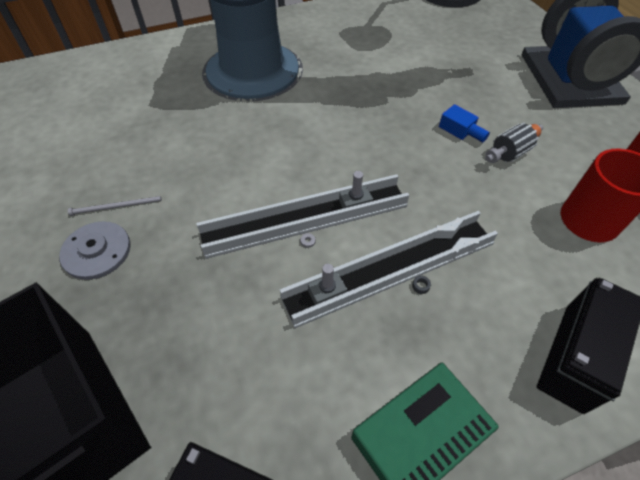

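The pictures show the dented track is the far one. In the top view its wall-top ends are at (101,182)/(103,217) and (380,158)/(383,196), the dent tips at about (147,188)/(147,205), and the bolt top at (327,173). The sound trolley is on the near track at (236,299).

```bash
python3 - <<'E'
from h import *
from scipy.spatial.transform import Rotation as R
P=lambda c,p,z:np.round(at_z(c,p,z),4)
a=(P("top",(101,182),.03)+P("top",(103,217),.03))/2; b=(P("top",(380,158),.03)+P("top",(383,196),.03))/2
d=P("top",(147,196.5),.03); bolt=P("top",(327,173),.084); snd=P("top",(236,299),.084)
print("ends",a,b,np.linalg.norm(a-b),"width",np.linalg.norm(P("top",(101,182),.03)-P("top",(103,217),.03)))
print("dent",d,P("scene",(458,238),.03),"bolt",bolt,P("scene",(327,267),.084),"sound",snd,P("scene",(357,174),.084))
u=(a-b)/np.linalg.norm(a-b); print("u",u,"yaw",np.degrees(np.arctan2(-u[0],u[1])))
print("bolt rel mid along/across",(bolt-(a+b)/2)[:2]@u[:2], np.cross(u[:2],(bolt-b)[:2]),"dent along from bolt",(d-bolt)[:2]@u[:2],np.cross(u[:2],(d-b)[:2]))
s=ctrl.read_state(); Rt=R.from_quat(s["orientation"]).as_matrix(); print(Rt.round(3))
g=bolt.copy(); g[2]=.2; print("shift to above bolt mm",Rt.T@(g-s["eef_pos"])*1000)
print(ctrl.camera_info("wrist"))
E
```

```text
ends [0.59455 0.22235 0.03   ] [ 0.61175 -0.1363   0.03   ] 0.3590621986508744 width 0.045358350940041904
dent [0.5965 0.1642 0.03  ] [0.6068 0.1651 0.03  ] bolt [ 0.6096 -0.0675  0.084 ] [ 0.6102 -0.0654  0.084 ] sound [0.4641 0.0437 0.084 ] [0.4639 0.048  0.084 ]
u [-0.04790256  0.99885201  0.        ] yaw 2.7456654958769273
bolt rel mid along/across -0.11070709030178552 -0.0011481645841556992 dent along from bolt 0.2320615350573805 0.0008377726787454232
[[-0.95   0.313  0.   ]
 [ 0.313  0.95   0.   ]
 [ 0.     0.    -1.   ]]
shift to above bolt mm [-600.19012609 -448.61395908   31.26708979]
{'fx': 363.5278722379376, 'fy': 363.5278722379376, 'cx': 315.38548771655064, 'cy': 241.42138784827753, 'tool_from_camera': array([[ 2.64702884e-04,  9.48555074e-01,  3.16612068e-01,
         8.14675744e-02],
       [ 9.99999792e-01, -6.51248965e-05, -6.40936649e-04,
        -6.06843013e-04],
       [-5.87344382e-04,  3.16612172e-01, -9.48554894e-01,
        -1.43570082e-01],
       [ 0.00000000e+00,  0.00000000e+00,  0.00000000e+00,
         1.00000000e+00]])}<stdin>:9: DeprecationWarning: Arrays of 2-dimensional vectors are deprecated. Use arrays of 3-dimensional vectors instead. (deprecated in NumPy 2.0)
```

>>> move_arm(
  targets=[-600,-448,31,0,0,-0.366,60,-600,-448,31,0,0,-0.366,60,-600,-448,31,0,0,-0.366,60,-600,-448,31,0,0,-0.366,60,-600,-448,31,0,0,-0.366,60],
  force=40,
)

```text
clock: 1.12
eef_pos: [0.356, 0.2953, 0.219]
orientation: [-0.024, 1.0, 0.0, 0.001]
wrist_force: [1.5, 0.6, 0.3]
gripper_width: 0.0602
grasp_force: 0.0
```

```bash
cat >> h.py <<'E'
from scipy.spatial.transform import Rotation as R
def togo(g,yaw=92.75):
    s=ctrl.read_state(); r=R.from_quat(s["orientation"]); M=r.as_matrix()
    u=np.array([np.cos(np.radians(yaw)),np.sin(np.radians(yaw)),0]); z=np.array([0,0,-1.])
    G=np.column_stack([np.cross(u,z),u,z])
    print("t",s["clock"],"q",np.round(s["q"],2),"pos",np.round(s["eef_pos"],4),"F",np.round(s["wrist_force"],1))
    print("shift",np.round(M.T@(np.array(g)-s["eef_pos"])*1000,1),"turn",np.round((r.inv()*R.from_matrix(G)).as_rotvec(),3),"grip",s["gripper_width"],s["grasp_force"])
E
python3 -c "
from h import *
togo([.610,-.066,.2])"
```

```text
t 1.125 q [ 0.56  0.15 -0.25  1.17  0.    0.51] pos [0.356  0.2953 0.219 ] F [1.5 0.6 0.3]
shift [-236.1 -373.2   19. ] turn [0.001 0.001 0.001] grip 0.060231387031263545 0.0
```

>>> move_arm(
  targets=[-236,-373,19,0,0,0,50,-236,-373,19,0,0,0,50,-236,-373,19,0,0,0,50,-236,-373,19,0,0,0,50,-236,-373,19,0,0,0,50],
)

```text
clock: 1.75
eef_pos: [0.5356, 0.0395, 0.2055]
orientation: [-0.024, 1.0, 0.0, 0.0]
wrist_force: [0.8, 0.1, -0.3]
gripper_width: 0.0499
grasp_force: 0.0
```

```bash
python3 -c "
from h import *
togo([.610,-.066,.2])"
```

```text
t 1.75 q [-0.04  0.31 -0.09  1.18  0.   -0.09] pos [0.5356 0.0395 0.2055] F [ 0.8  0.1 -0.3]
shift [ -69.3 -108.9    5.5] turn [ 0.     0.001 -0.   ] grip 0.04991468303507637 0.0
```

>>> move_arm(
  targets=[-66,-104,5,0,0,0,50,-66,-104,5,0,0,0,50,-66,-104,5,0,0,0,50,-66,-104,5,0,0,0,50],
)

```text
clock: 2.25
eef_pos: [0.605, -0.0592, 0.2]
orientation: [-0.024, 1.0, 0.0, -0.0]
wrist_force: [0.5, -0.4, -1.0]
gripper_width: 0.0501
grasp_force: 0.0
```

```bash
python3 - <<'E'
from h import *
togo([.610,-.066,.05])
s=ctrl.read_state(); im=ctrl.get_image("wrist"); cv2.imwrite("pics/w1.png",im[:,:,::-1])
c=ctrl.camera_info("wrist"); M=R.from_quat(s["orientation"]).as_matrix(); T=np.array(c["tool_from_camera"])
for r in ctrl.recognise("wrist","trolley_bolt"):
    p=r["centre"]; d=M@T[:3,:3]@np.array([(p[0]-c["cx"])/c["fx"],-(p[1]-c["cy"])/c["fy"],-1]); o=s["eef_pos"]+M@T[:3,3]
    print(r["score"],np.round(p),o+d*(.065-o[2])/d[2],o+d*(.084-o[2])/d[2])
E
```

```text
t 2.25 q [-0.2   0.46  0.12  1.24  0.   -0.25] pos [ 0.605  -0.0592  0.2   ] F [ 0.5 -0.4 -1. ]
shift [ -4.8  -7.1 150. ] turn [ 0.001 -0.001 -0.   ] grip 0.050132664340912785 0.0
0.65 [304. 225.] [ 0.60259949 -0.06843357  0.065     ] [ 0.5972128  -0.06810948  0.084     ]
```

View pics/w1.png

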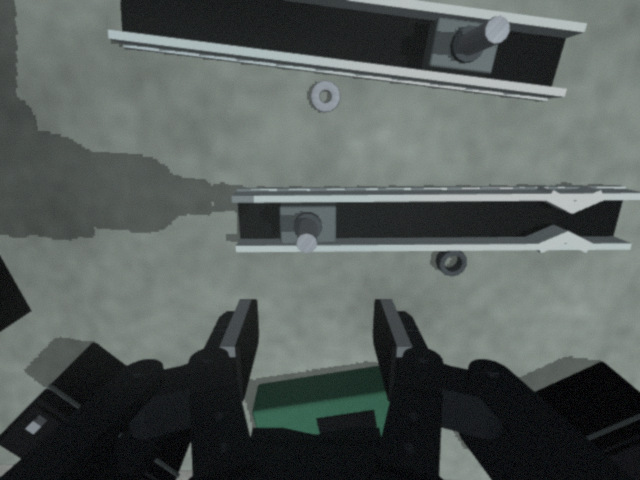

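The wrist view shows the bolt top at (306,243) between the fingers' closing lines. That agrees with the top and scene fixes, so I'll descend around it.

>>> move_arm(
  targets=[-4.5,-8.5,30,0,0,0,50,-4.5,-8.5,70,0,0,0,50,-4.5,-8.5,110,0,0,0,50,-4.5,-8.5,148,0,0,0,50,-4.5,-8.5,148,0,0,0,50],
)

```text
clock: 2.98
eef_pos: [0.6066, -0.0655, 0.0497]
orientation: [-0.025, 1.0, 0.001, -0.003]
wrist_force: [-1.6, -0.5, 1.6]
gripper_width: 0.05
grasp_force: 0.0
```

>>> move_arm(
  targets=[0,0,0,0,0,0,10,0,0,0,0,0,0,10,0,0,0,0,0,0,10,0,0,0,0,0,0,10],
  force=40,
)

```text
clock: 3.48
eef_pos: [0.6121, -0.0674, 0.0549]
orientation: [-0.024, 1.0, 0.0, 0.002]
wrist_force: [-1.7, 1.6, 7.1]
gripper_width: 0.015
grasp_force: 39.0
```

```bash
python3 - <<'E'
from h import *
togo([.5985,.120,.05])
E
```

```text
t 3.475 q [-0.21  0.56 -0.1   0.9   0.   -0.26] pos [ 0.6121 -0.0674  0.0549] F [-1.7  1.6  7.1]
shift [  4.5 187.8   4.9] turn [0.    0.004 0.001] grip 0.014960894736930928 39.04307663440704
```

>>> move_arm(
  targets=[0,15,0,0,0,0,10,0,50,0,0,0,0,10,0,90,0,0,0,0,10,0,130,0,0,0,0,10,0,155,0,0,0,0,10],
)

```text
clock: 4.1
eef_pos: [0.6037, 0.0874, 0.0549]
orientation: [-0.024, 1.0, -0.001, 0.001]
wrist_force: [-3.4, -4.7, 8.8]
gripper_width: 0.0142
grasp_force: 39.6
```

>>> move_arm(
  targets=[0,5,0,0,0,0,10,0,10,0,0,0,0,10,0,14,0,0,0,0,10,0,18,0,0,0,0,10,0,20,0,0,0,0,10],
)

```text
clock: 4.72
eef_pos: [0.6027, 0.1062, 0.0549]
orientation: [-0.024, 1.0, -0.001, 0.001]
wrist_force: [-3.6, -3.0, 8.8]
gripper_width: 0.0146
grasp_force: 39.7
```

```bash
python3 - <<'E'
from h import *
togo([.5985,.120,.055])
E
```

```text
t 4.725 q [ 0.07  0.55 -0.11  0.9  -0.    0.02] pos [0.6027 0.1062 0.0549] F [-3.6 -3.   8.8]
shift [ 3.5 14.  -0.1] turn [-0.002  0.002 -0.   ] grip 0.014583392497029536 39.71516668796539
```

Sliding freely at about 3 N. I'll now creep until it jams.

>>> move_arm(
  targets=[0,2,0,0,0,0,10,0,4,0,0,0,0,10,0,6,0,0,0,0,10,0,8,0,0,0,0,10,0,9,0,0,0,0,10],
)

```text
clock: 5.35
eef_pos: [0.6022, 0.1151, 0.0549]
orientation: [-0.024, 1.0, -0.001, 0.001]
wrist_force: [-4.7, -3.1, 9.3]
gripper_width: 0.0149
grasp_force: 39.7
```

>>> move_arm(
  targets=[0,1,0,0,0,0,10,0,2,0,0,0,0,10,0,3,0,0,0,0,10],
)

```text
clock: 5.72
eef_pos: [0.602, 0.118, 0.0549]
orientation: [-0.024, 1.0, -0.001, 0.001]
wrist_force: [-3.3, -2.5, 10.0]
gripper_width: 0.0147
grasp_force: 39.7
```

>>> move_arm(
  targets=[0,1,0,0,0,0,10,0,2,0,0,0,0,10,0,3,0,0,0,0,10],
)

```text
clock: 6.1
eef_pos: [0.6019, 0.121, 0.0549]
orientation: [-0.024, 1.0, -0.001, 0.001]
wrist_force: [-4.0, -2.6, 9.2]
gripper_width: 0.0147
grasp_force: 39.7
```

>>> move_arm(
  targets=[0,1,0,0,0,0,10,0,2,0,0,0,0,10],
)

```text
clock: 6.35
eef_pos: [0.6018, 0.123, 0.0549]
orientation: [-0.024, 1.0, -0.001, 0.001]
wrist_force: [-3.3, -3.4, 10.1]
gripper_width: 0.0149
grasp_force: 39.7
```

>>> move_arm(
  targets=[0,1,0,0,0,0,10,0,2,0,0,0,0,10],
)

```text
clock: 6.6
eef_pos: [0.6017, 0.1244, 0.0549]
orientation: [-0.024, 1.0, -0.002, 0.001]
wrist_force: [-4.6, -5.5, 9.5]
gripper_width: 0.0149
grasp_force: 39.8
```

>>> move_arm(
  targets=[0,1,0,0,0,0,10,0,2,0,0,0,0,10],
)

```text
clock: 6.85
eef_pos: [0.6017, 0.1247, 0.0549]
orientation: [-0.023, 1.0, -0.004, 0.001]
wrist_force: [-3.9, -10.1, 10.6]
gripper_width: 0.0151
grasp_force: 40.0
```

```bash
python3 - <<'E'
from h import *
togo([.5985,.120,.055])
for n in ["top","scene"]: 
    im=ctrl.get_image(n)
    if n=="scene": cv2.imwrite("pics/s2.png",cv2.resize(im[160:350,260:520,::-1],None,fx=3,fy=3,interpolation=cv2.INTER_CUBIC))
    for r in ctrl.recognise(n,"trolley_bolt")[:2]: print(n,r["score"],np.round(r["centre"]),at_z(n,r["centre"],.065).round(3))
E
```

```text
t 6.85 q [ 0.1   0.56 -0.1   0.91 -0.01  0.06] pos [0.6017 0.1247 0.0549] F [ -3.9 -10.1  10.6]
shift [ 3.4 -4.6 -0.1] turn [-0.007  0.002 -0.002] grip 0.015101754930913668 39.985583424568176
top 0.7 [186. 202.] [0.583 0.105 0.065]
scene 0.84 [429. 246.] [0.621 0.096 0.065]
scene 0.53 [354. 197.] [0.492 0.032 0.065]
```

View pics/s2.png

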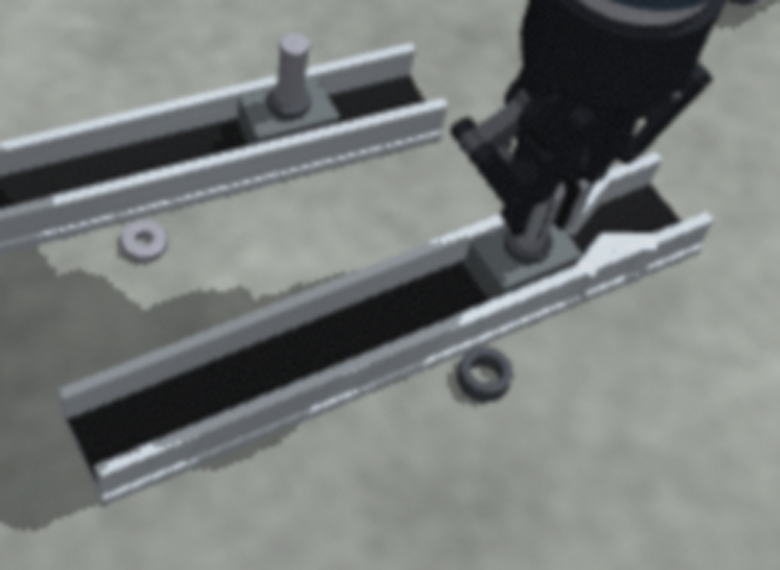

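The crop shows the trolley block touching the start of the dent near (590,260). The motion has stopped and the force is rising, so it's jammed at y≈0.1247. Next I'll back off 30 mm.

>>> move_arm(
  targets=[0,-6,0,0,0,0,10,0,-16,0,0,0,0,10,0,-26,0,0,0,0,10,0,-32,0,0,0,0,10,0,-32,0,0,0,0,10],
)

```text
clock: 7.68
eef_pos: [0.6032, 0.0962, 0.0549]
orientation: [-0.024, 1.0, 0.0, 0.001]
wrist_force: [-4.1, 1.2, 9.0]
gripper_width: 0.0145
grasp_force: 39.8
```

>>> move_arm(
  targets=[0,0,0,0,0,0,45,0,0,0,0,0,0,45,0,0,0,0,0,0,45,0,0,0,0,0,0,45],
)

```text
clock: 8.18
eef_pos: [0.6024, 0.0962, 0.0522]
orientation: [-0.024, 1.0, 0.0, -0.0]
wrist_force: [0.6, 0.3, 0.8]
gripper_width: 0.0449
grasp_force: 0.0
```

>>> move_arm(
  targets=[0,0,-15,0,0,0,45,0,0,-50,0,0,0,45,0,0,-90,0,0,0,45,0,0,-130,0,0,0,45,0,0,-140,0,0,0,45],
)

```text
clock: 8.8
eef_pos: [0.6046, 0.0963, 0.1967]
orientation: [-0.024, 1.0, 0.0, 0.003]
wrist_force: [-0.1, 0.0, -0.0]
gripper_width: 0.045
grasp_force: 0.0
```

```bash
python3 - <<'E'
from h import *
togo([.5985,.120,.055])
s=ctrl.read_state(); im=ctrl.get_image("wrist"); cv2.imwrite("pics/w3.png",im[:,:,::-1])
im=ctrl.get_image("scene"); cv2.imwrite("pics/s3.png",cv2.resize(im[160:350,260:520,::-1],None,fx=3,fy=3,interpolation=cv2.INTER_CUBIC))
E
```

```text
t 8.8 q [0.05 0.46 0.11 1.22 0.   0.01] pos [0.6046 0.0963 0.1967] F [-0.1  0.  -0. ]
shift [  5.9  23.9 141.6] turn [0.    0.007 0.   ] grip 0.044953558488981304 0.0
```

View pics/s3.png

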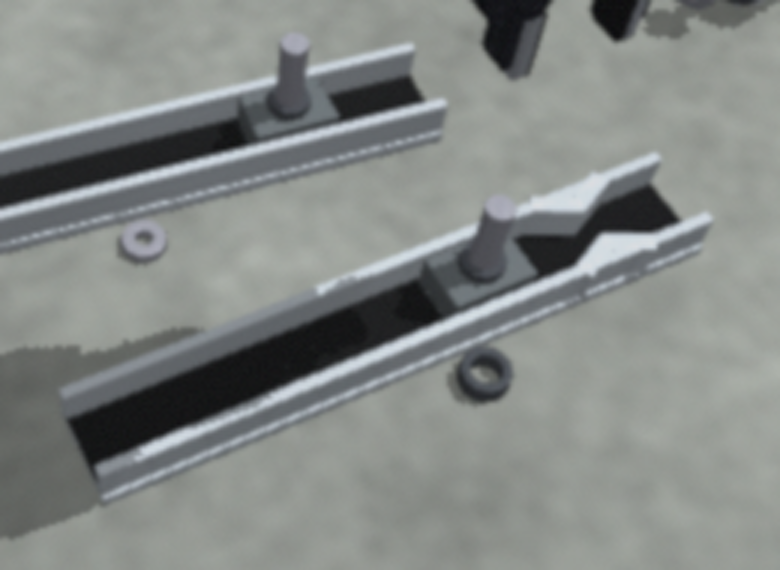

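View pics/w3.png

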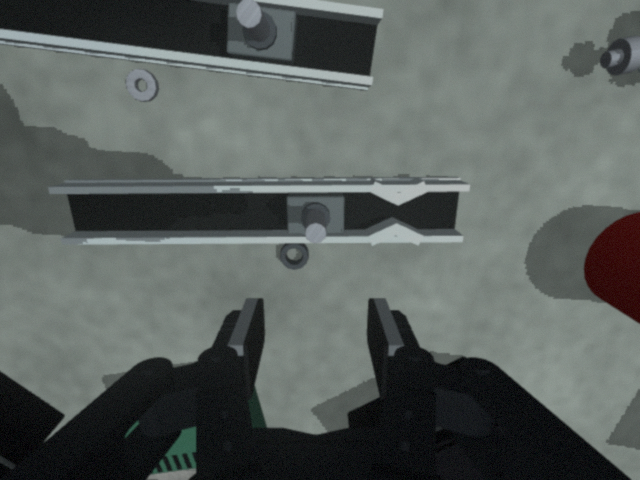

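The trolley stands clear of the dent: bolt at (316,230) and dent at (398,203) in the wrist view. By measured travel it is about 28 mm back from the jam, roughly 70 mm short of the dent's middle. The sound trolley hasn't moved and the gripper is clear.

```bash
python3 -c "
from station import ctrl
print(ctrl.hand_in())"
```

```text
the job is handed in; nothing more can be done
None
```

The job is handed in: I ran the dented track's trolley up to the jam, backed it off about 28 mm and let go, leaving the sound track's trolley untouched (no verdict came back).

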